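# Open the child-safe tablet tub

### The arm

A 6-joint arm with a two-finger parallel gripper is mounted at the origin on a cart in front of the work surface, level with it; the furniture and walls round the work are solid. World frame = base frame: x ahead of the robot, y to its left, z up, the work surface at z = 0. Lengths are in m, angles in rad, forces in N, time in s.
With the tool pointing down it reaches from about 0.375 to 0.9 m from the base axis. Payload 3.1 kg.
Tool frame: the origin (TCP) lies at the centre of the arm's flange, where the gripper is bolted on; the fingertips stand 182 mm ahead of it and the grasp point (between the pads) lies 164 mm ahead of it; z points along the fingers, y is the line along which they close (so a half turn about z gives the same grasp; the last joint's range is limited). The gripper opens to 87 mm and grips with 3 to 60 N. Pads are 19 mm wide; open, the fingers measure 117 mm over their backs; the gripper's body (75 mm by 190 mm) begins 51 mm behind the grasp point.
Start: joints at [1.111, 0.527, 1.433, -0, 1.181, -0.178], TCP at [0.173, 0.601, 0.405] pointing down, gripper open.
Joint ranges: [-3.08, 3.08], [-0.75, 2.2], [0.22, 2.44], [-1.43, 4.57], [0, 2.65], [-2.85, 2.85]. Speed limits (rad/s): [2.79, 2.79, 3.14, 3.14, 3.14, 3.14].

### API

Orientations are given as a unit quaternion [x, y, z, w].
In Python, from rig import * gives the robot as it stands.
- The arm moves only by the tool move_arm, never from a script. Its argument "commands" is a list that holds one entry, the list of rows, each a list of 6 numbers: the shift along the tool's x, y, z in units of 40 mm (1.0 is 40 mm), then the turn, a rotation vector about the tool's x, y, z in rad. A call has 1 to 12 rows; each row is the pose to reach, as a shift and turn from the pose commanded when the call began, along the tool's axes at that moment; what a row does not reach only later rows make up. A row lasts 1/8 s, in which the tool goes at most 62.5 mm and 10.7 degrees, less where a joint would pass 70% of its speed; a pose out of reach is approached as far as the arm can. A call with a gripper value outside its range is refused whole. "claw" is the closure, from -1 (fully open) to 1 (shut), so that 0 is half open, set as the call begins (left out, the last holds). The fingers move at their own pace and stop on an object; "squeeze" is the grip in N (left out, the last holds). Time passes only in rows, so rows that repeat a pose let the fingers close. It gives the time, the measured TCP pose, the force, the opening and the grip force at its end, in the units of the state.
- get_obs(): the state, without advancing time (a new reading comes with each control period).
- camera(name): name is "scene" or "top"; returns a dict with "pixels" (400x640x3 uint8, blue, green, red), "range_z" (400x640 float32, m along the optical axis (not along the pixel's ray), 0 where there is no reading), "camera_matrix" (3x3 intrinsics, pixels), "extrinsics" (4x4, takes a point from world to camera coordinates). Camera axes: x right, y up, looking along -z (the intrinsics and any distortion apply to the point x, -y, -z); pixel columns grow to the right and rows downward; lengths in m; the calibration is good to about 2 mm. A picture is of the moment at which its call begins.
- hand_in(): hands the job in; it is judged then, once.
The state is a dict: "time": time; "q": joint angles; "joint_velocities": joint speeds; "joint_torque": joint torques, N m; "position": TCP position; "tool_rot": TCP orientation; "ft_force": force on the tool from outside, world axes, zero at the start; "moment": the same for the moment, N m; "grip_width": finger opening in m; "grip_force": force on a finger pad.
Only numpy, scipy, OpenCV 4.12 (cv2) and the standard library are available. Lean on these libraries where they do the work, as an engineer would, in place of code of your own. Each camera call takes 0.05 s, during which the arm holds its last target. There are 200 camera calls.

### The job

Open the white tub of dishwasher tablets: press its orange safety cap down against the spring, turn it anticlockwise while pressed until you feel its stop, and lift it straight off. Then set the cap down, not drop it, grip bar upward in the middle of the slate coaster and let go. Do not force the cap: keep pressing, turning and pulling gentle (pressing takes about 10 N; stop turning as soon as it stiffens), and leave the other things where they are.

Things in the scene. Friction and masses are not known exactly. Their poses are not given: they have to be found in the camera images.
- cap: orange safety cap, loose, 50 to 100 g; origin at the centre of its underside, z up along its turning axis, 85 mm above the worktop at the start. Heights above the origin: plug 31 mm across, 0 to 17.5 mm; disc 66 mm across with ribbed skirt, top at 25.5 mm; upright grip bar on the disc 25.5 to 51.5 mm, 52 mm long along the cap's x, 14 mm wide along y
- cap_grip (a point): mid-point of the cap's grip bar, on the axis, 38.5 mm above the cap's origin; x along the bar, z up
- cap_lugs (a point): on the cap's axis, 3.5 mm above its origin, level with its two lugs (to 25 mm radius). Held 3 to 6.5 mm down, the cap turns anticlockwise (from above) almost freely until its lugs meet a stop 44 to 81 degrees from the start (hidden, varies); 0.2 N m there is enough, 0.4 forces it. At the stop, or up to 4 degrees short of it, it can be drawn up, free after about 15 mm; elsewhere the lugs hold it
- tub_rim (a point): centre of the tub's fixed rim, 96 mm above the worktop. A grey sprung collar (60 mm across) in it pushes the cap up: about 6 N starts it down, then 1 N more per mm; 3 mm down (about 9 N) the cap is off its catch, 6.5 mm down (about 12.5 N) it stands hard on the rim. Turned free and let up, the cap rises 2 mm above its locked height
- tub: white round plastic tub of dishwasher tablets, 84 mm across, fixed to the worktop by a black rubber foot 100 mm across; origin at the centre of its underside, z up. The cap is locked on it, on the same axis. Its yaw does not tell where the stop is. A wall cupboard hangs behind it, beyond x = 0.6 m and over 0.45 m high
- coaster: square dark slate coaster, 99 x 98 x 8 mm, fixed; origin at the centre of its underside, its top 8 mm above the worktop
- mug: white mug, 97 mm high, loose bystander; origin at the centre of its underside
- timer: red and white round wind-up egg timer, 61 mm across, loose bystander; origin at the centre of its underside
- teaspoon: steel teaspoon, 130 mm long, loose bystander; origin at the centre of its underside
- capsule_green: green coffee capsule, 54 mm across, 34 mm high, loose bystander; origin at the centre of its underside
- capsule_brown: brown coffee capsule, 54 mm across, 34 mm high, loose bystander; origin at the centre of its underside
- sugar: blue paper sugar stick, 88 mm long, loose bystander; origin at the centre of its underside
Not all that is in view belongs to the job. Of the things that look like the cap, the smallest one is meant.

How it is judged:
On the way, in this order (a step that is already met when the one before it is completed fails the run):
1. the cap is pressed at least 2.5 mm down on the tub (z of cap in the frame of tub below 0.0825 m and horizontal distance between cap and tub below 0.006 m), for 0.1 s.
2. the cap is lifted clear of the tub's neck, upright (within about 17 degrees) (z of cap in the frame of tub above 0.1 m and angle between cap's own z axis and vertical below 0.3 rad), for 0.1 s.
At the end, for the whole second after the job is handed in: The cap stands at rest on the coaster, grip bar up (within 0.1 rad of upright), its axis within 25 mm of the coaster's centre, released (horizontal distance between cap and coaster below 0.025 m and z of cap in the frame of coaster between 0.004 and 0.012 m and angle between cap's own z axis and vertical below 0.1 rad and linear speed of cap below 0.02 m/s and contact force between cap and the fingers below 0.1 N); the robot touches nothing.
It fails at once if the cap is forced: more than 40 N of contact force in all between the cap and the tub, the spring's own share (up to 12.5 N) included (contact force between cap and tub above 40 N).
It fails at once if the cap is let go with its underside more than 20 mm above the coaster's top, once away from the tub (horizontal distance between cap and tub above 0.06 m and z of cap in the frame of coaster above 0.028 m and contact force between cap and the fingers below 0.05 N).
It fails at once if a bystander is moved by more than 20 mm (distance of any of mug, timer, teaspoon, capsule_green, capsule_brown, sugar from where it was at the start of the episode above 0.02 m).
It also fails if it takes over 69 s, if anything falls off the work surface, if the arm or the gripper's body presses on something with over 40 N, if the wrist force passes 120 N, or if a joint passes its speed limit or range.

## Working session

There is one attempt and no reset: what is moved stays moved. The work goes in short steps, Python scripts to look and compute and a tool call to move; the robot and the scene stay as the last step left them, time stands still between calls to the robot, and variables do not carry over. Pictures are saved under pics/ and viewed, at most 10 in all, crops included, and the job is handed in when it is done.

Besides the shell and the picture viewer there is one more tool, called after "Call:" as a command line: name --argument value ..., lists and objects as JSON in quotes. move_arm: Moves the arm, as the interface text tells. Its arguments: {"type":"object","properties":{"commands":{"type":"array","items":{"type":"array","items":{"type":"array","items":{"type":"number"}}}},"claw":{"type":"number"},"squeeze":{"type":"number"}},"required":["commands"]}

```bash
mkdir -p pics; cat > h.py <<'E'
from rig import *
import numpy as np, cv2
from scipy.spatial.transform import Rotation as R
def cloud(c):
    K=c["camera_matrix"];E=c["extrinsics"];z=c["range_z"]
    v,u=np.mgrid[0:z.shape[0],0:z.shape[1]]
    x=(u-K[0,2])/K[0,0]*z; y=-(v-K[1,2])/K[1,1]*z
    P=np.stack([x,y,-z],-1)
    W=(P-E[:3,3])@E[:3,:3]
    W[z==0]=np.nan
    return W
E
python3 - <<'E'
from h import *
for n in("scene","top"):
    c=camera(n); cv2.imwrite(f"pics/{n}0.png",c["pixels"]); np.savez(f"{n}0.npz",**c)
    print({k:(v if k!="pixels" and k!="range_z" else 0) for k,v in c.items()})
print(get_obs())
E
```

```text
{'pixels': 0, 'range_z': 0, 'camera_matrix': array([[481.70924307,   0.        , 318.82275746],
       [  0.        , 481.70924307, 199.78693082],
       [  0.        ,   0.        ,   1.        ]]), 'extrinsics': array([[ 0.47334124, -0.88087412, -0.00297557, -0.43833258],
       [ 0.68015466,  0.3633331 ,  0.63669356, -0.33076868],
       [-0.55976576, -0.30339717,  0.77111118, -1.3009367 ],
       [ 0.        ,  0.        ,  0.        ,  1.        ]])}
{'pixels': 0, 'range_z': 0, 'camera_matrix': array([[515.23330194,   0.        , 322.33969217],
       [  0.        , 515.23330194, 200.19239725],
       [  0.        ,   0.        ,   1.        ]]), 'extrinsics': array([[ 0.38491528, -0.92291638, -0.00809873, -0.41651942],
       [ 0.72795666,  0.29818694,  0.61738452, -0.38316578],
       [-0.56737935, -0.24353626,  0.78661984, -1.42608742],
       [ 0.        ,  0.        ,  0.        ,  1.        ]])}
{'time': 0.1, 'q': array([ 1.11153436e+00,  5.28400199e-01,  1.43377545e+00, -1.60705747e-05,
        1.18141556e+00, -1.78483404e-01]), 'joint_velocities': array([ 1.15682877e-03, -4.85976253e-04, -3.37937259e-03,  3.40977895e-03,
       -1.44737051e-03, -8.76694551e-05]), 'joint_torque': array([-7.69059861e-04, -4.40984774e+01, -1.77149087e+01,  6.35182508e-02,
        5.33860386e-02, -3.42157296e-05]), 'position': array([0.17301456, 0.60025477, 0.40385214]), 'tool_rot': array([ 1.39925481e-01,  9.90161533e-01, -9.51231643e-04, -3.06213211e-04]), 'ft_force': array([-0.61578541,  0.12020986,  0.61482801]), 'moment': array([ 0.00634534, -0.00393229, -0.02430554]), 'grip_force': 0.0, 'grip_width': 0.08695283427042981}
```

View pics/scene0.png

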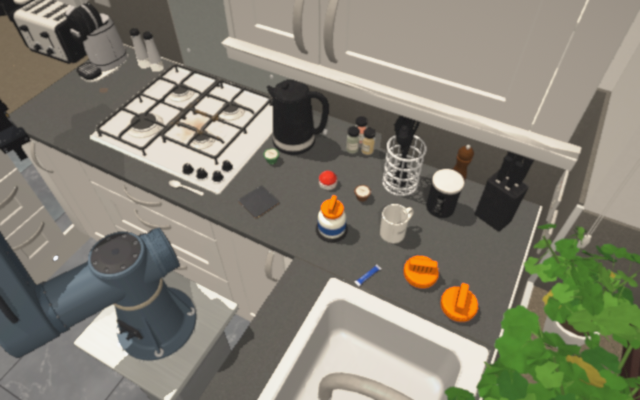

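View pics/top0.png

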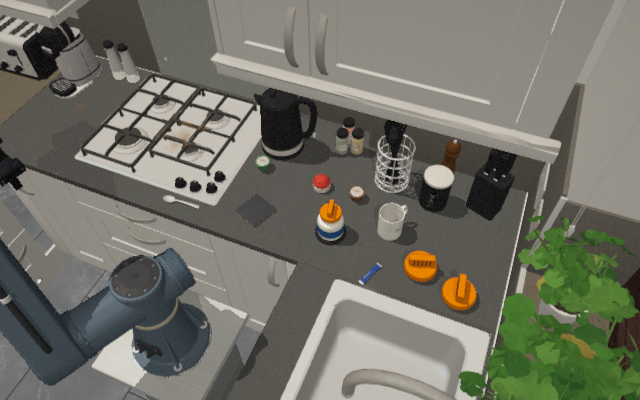

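The scene view shows the tub with its cap at (332,217), coaster at (260,201), mug at (394,223), timer at (328,180); the top view shows the same at (330,220), (256,209). Two larger orange decoys lie by the sink.

```bash
python3 - <<'E'
from h import *
for n,cb,kb in(("scene",(310,190,355,245),(238,184,284,220)),("top",(308,196,352,246),(234,190,280,230))):
    c=dict(np.load(f"{n}0.npz")); W=cloud(c); p=c["pixels"]
    hsv=cv2.cvtColor(p,cv2.COLOR_BGR2HSV)
    org=(hsv[...,0]>5)&(hsv[...,0]<20)&(hsv[...,1]>180)&(hsv[...,2]>100)
    m=np.zeros(org.shape,bool); m[cb[1]:cb[3],cb[0]:cb[2]]=1
    A=W[m&org]; A=A[~np.isnan(A[:,0])]
    print(n,len(A),"z pct",np.percentile(A[:,2],[1,10,50,90,99]))
    t=A[(A[:,2]>0.127)&(A[:,2]<0.142)]; 
    print("bartop",len(t),t.mean(0)); 
    if len(t)>4:
        (cx,cy),(w,h),a=cv2.minAreaRect((t[:,:2]*1000).astype(np.float32)); print("rect",cx,cy,w,h,a)
        U,S,V=np.linalg.svd(t[:,:2]-t[:,:2].mean(0)); print(V[0],np.degrees(np.arctan2(V[0,1],V[0,0])),S)
    d=A[(A[:,2]>0.085)&(A[:,2]<0.115)]; print("disc",len(d),d.min(0),d.max(0))
    # tub all points above z
    T=W[m]; T=T[(T[:,2]>0.02)&(T[:,2]<0.15)]; print("tub",T.min(0),T.max(0))
    m[:]=0; m[kb[1]:kb[3],kb[0]:kb[2]]=1
    g=m&(np.abs(W[...,2]-0.008)<0.004)&(p.sum(-1)<240)
    k=W[m]; k=k[~np.isnan(k[:,0])]
    s=k[(k[:,2]>0.0055)&(k[:,2]<0.02)]
    print("coaster",len(s),s.mean(0),cv2.minAreaRect((s[:,:2]*1000).astype(np.float32)), np.percentile(k[:,2],[5,50,95]))
a=cv2.imread("pics/scene0.png")[150:260,220:430]; b=cv2.imread("pics/top0.png")[150:260,220:430]
cv2.imwrite("pics/crop.png",cv2.resize(np.vstack([a,b]),None,fx=2.7,fy=2.7,interpolation=cv2.INTER_CUBIC))
E
```

```text
scene 374 z pct [0.00138363 0.10535438 0.11117251 0.13573353 0.14020424]
bartop 77 [ 0.49413915 -0.27449945  0.13531473]
rect 496.883056640625 -273.837646484375 53.70854187011719 15.318401336669922 16.004608154296875
[-0.97863647 -0.20559828] -168.1354761178624 [0.13713279 0.03626936]
disc 270 [ 0.46288786 -0.30664671  0.09709005] [ 0.5310053  -0.23951812  0.11464221]
tub [ 0.45211111 -0.3157229   0.02013354] [ 0.65175608 -0.23177709  0.14133403]
coaster 594 [ 0.48339806 -0.01755208  0.0086935 ] ((486.1082458496094, -17.39421844482422), (143.30426025390625, 147.86126708984375), 28.059829711914062) [-0.00369666  0.00325847  0.01107669]
top 346 z pct [0.00293508 0.10561933 0.11163668 0.13679522 0.14192624]
bartop 68 [ 0.49456933 -0.27185373  0.13636671]
rect 496.2414245605469 -271.91241455078125 51.89604568481445 15.499532699584961 12.286699295043945
[-0.97714388 -0.212579  ] -167.726468949737 [0.12722802 0.03396221]
disc 243 [ 0.45879755 -0.30377473  0.0943454 ] [ 0.52868118 -0.24060492  0.11492438]
tub [ 0.45138079 -0.31423223  0.02003096] [ 0.63748672 -0.23001962  0.14435958]
coaster 677 [ 0.4825215  -0.01202866  0.00889673] ((486.4986267089844, -10.330970764160156), (172.15501403808594, 144.80128479003906), 27.341297149658203) [-0.00395006  0.00338495  0.01152802]
```

View pics/crop.png

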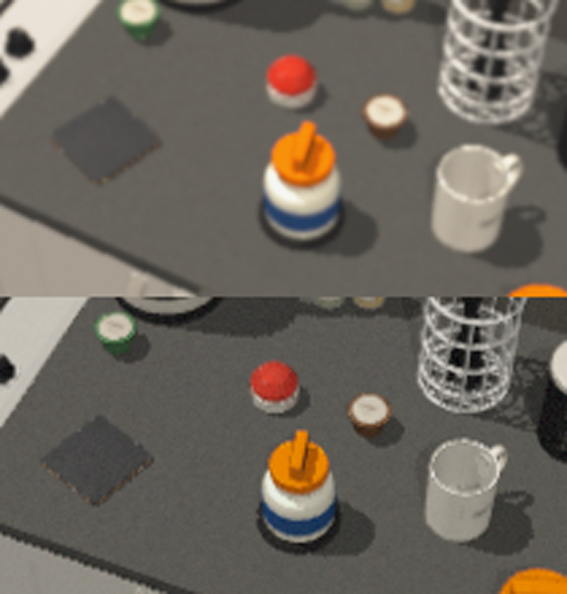

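Crop: coaster centre is at about (259.3,202.2) in scene and (256.3,210.7) in top; nothing close to the tub except the timer and brown capsule.

```bash
cat >> h.py <<'E'
def ray(c,u,v,z):
    K=c["camera_matrix"];E=c["extrinsics"];Rm=E[:3,:3];o=-Rm.T@E[:3,3]
    d=Rm.T@np.array([(u-K[0,2])/K[0,0],-(v-K[1,2])/K[1,1],-1]); return o+d*(z-o[2])/d[2]
def rowto(x,y,z,yawx):
    "row to TCP at x,y,z, pointing down, tool x at yawx deg"
    o=get_obs(); r=R.from_quat(o["tool_rot"]); a=np.radians(yawx)
    t=R.from_matrix(np.array([[np.cos(a),np.sin(a),0],[np.sin(a),-np.cos(a),0],[0,0,-1]]))
    s=r.inv().apply(np.array([x,y,z])-o["position"])/0.04
    return np.round(np.r_[s,(r.inv()*t).as_rotvec()],3)
def st():
    o=get_obs(); print("t",o["time"],"p",o["position"].round(4),"F",o["ft_force"].round(2),"M",o["moment"].round(3),"w",round(o["grip_width"],4),o["grip_force"],"yawx",np.degrees(np.arctan2(*R.from_quat(o["tool_rot"]).as_matrix()[[1,0],0])).round(2),"q",o["q"].round(3))
E
python3 - <<'E'
from h import *
s=dict(np.load("scene0.npz"));t=dict(np.load("top0.npz"))
print(ray(s,259.3,202.2,.008),ray(t,256.3,210.7,.008))
for c in(s,t):
    W=cloud(c).reshape(-1,3); k=W[(W[:,2]>0.15)&(W[:,0]>.3)&(W[:,0]<.8)&(W[:,1]>-.45)&(W[:,1]<.7)&(W[:,2]<.45)]
    for y in np.arange(-.45,.7,.1):
        q=k[abs(k[:,1]-y)<.05]
        if len(q): print(round(y,2),q[:,0].min().round(3),q[:,2].max().round(3))
print(rowto(.45,.2,.40,88),rowto(.4955,-.273,.36,13),rowto(.4955,-.273,.36,80)); st()
E
```

```text
[ 0.47906268 -0.02190173  0.008     ] [ 0.47930315 -0.01710806  0.008     ]
-0.45 0.614 0.45
-0.35 0.614 0.45
-0.25 0.614 0.45
-0.15 0.613 0.45
-0.05 0.614 0.45
0.05 0.614 0.45
0.15 0.613 0.45
-0.45 0.611 0.45
-0.35 0.613 0.45
-0.25 0.612 0.45
-0.15 0.612 0.45
-0.05 0.613 0.45
0.05 0.614 0.45
0.15 0.614 0.45
[-9.426e+00 -7.696e+00  1.080e-01 -2.000e-03  1.000e-03  1.325e+00] [-1.3796e+01 -1.8740e+01  1.1290e+00 -1.0000e-03  2.0000e-03  2.6340e+00] [-1.3796e+01 -1.8740e+01  1.1290e+00 -2.0000e-03  1.0000e-03  1.4650e+00]
t 0.1 p [0.173  0.6003 0.4039] F [-0.62  0.12  0.61] M [ 0.006 -0.004 -0.024] w 0.087 0.0 yawx 163.91 q [ 1.112  0.528  1.434 -0.     1.181 -0.178]
```

Call:
move_arm --commands '[[[-9.43,-7.7,0.1,0,0,1.325],[-9.43,-7.7,0.1,0,0,1.325],[-9.43,-7.7,0.1,0,0,1.325],[-9.43,-7.7,0.1,0,0,1.325],[-9.43,-7.7,0.1,0,0,1.325],[-9.43,-7.7,0.1,0,0,1.325],[-9.43,-7.7,0.1,0,0,1.325],[-9.43,-7.7,0.1,0,0,1.325],[-9.43,-7.7,0.1,0,0,1.325]]]' --claw -1

```text
time: 1.23
position: [0.4523, 0.1974, 0.4006]
tool_rot: [0.721, 0.693, 0.0, 0.0]
ft_force: [-0.7, -0.0, -0.8]
grip_width: 0.0871
grip_force: 0.0
```

```bash
python3 -c "
from h import *
st();print(rowto(.4955,-.273,.36,13))"
```

```text
t 1.225 p [0.4523 0.1974 0.4006] F [-0.72 -0.02 -0.8 ] M [-0.136  0.029  0.02 ] w 0.0871 0.0 yawx 87.67 q [ 1.850e-01  3.570e-01  1.761e+00 -1.000e-03  1.023e+00  2.260e-01]
[-1.1707e+01  1.5560e+00  1.0190e+00  1.0000e-03 -0.0000e+00  1.3030e+00]
```

Call:
move_arm --commands '[[[-11.7,1.55,1.0,0,0,1.303],[-11.7,1.55,1.0,0,0,1.303],[-11.7,1.55,1.0,0,0,1.303],[-11.7,1.55,1.0,0,0,1.303],[-11.7,1.55,1.0,0,0,1.303],[-11.7,1.55,1.0,0,0,1.303],[-11.7,1.55,1.0,0,0,1.303],[-11.7,1.55,1.0,0,0,1.303],[-11.7,1.55,1.0,0,0,1.303],[-11.7,1.55,1.0,0,0,1.303],[-11.7,1.55,1.0,0,0,1.303]]]'

```text
time: 2.6
position: [0.4958, -0.2679, 0.3607]
tool_rot: [0.993, 0.117, -0.0, -0.001]
ft_force: [-0.5, -0.0, 0.7]
grip_width: 0.0872
grip_force: 0.0
```

```bash
python3 -c "
from h import *
st();print(rowto(.4955,-.273,.294,13))
c=camera('scene');t=camera('top')
a=np.hstack([x['pixels'][110:260,250:400] for x in (c,t)])
cv2.imwrite('pics/a.png',cv2.resize(a,None,fx=2.6,fy=2.6,interpolation=cv2.INTER_CUBIC))
"
```

```text
t 2.6 p [ 0.4958 -0.2679  0.3607] F [-0.52 -0.05  0.72] M [-0.027  0.176 -0.047] w 0.0872 0.0 yawx 13.46 q [-0.694  0.501  1.633  0.     1.008  0.642]
[-3.600e-02  1.250e-01  1.668e+00 -1.000e-03  1.000e-03  8.000e-03]
```

View pics/a.png

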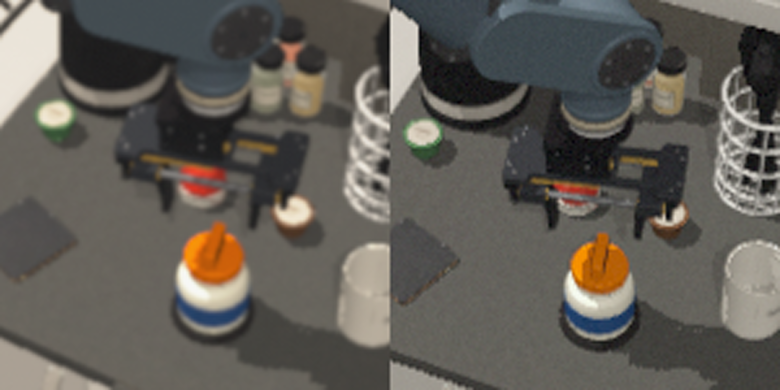

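The gripper stands above the tub, fingers straddling the grip bar's direction (scene cap at (214,255) in the crop), clear of timer and capsule.

Call:
move_arm --commands '[[[-0.03,0.12,0.8,0,0,0],[-0.03,0.12,1.3,0,0,0],[-0.03,0.12,1.55,0,0,0],[-0.03,0.12,1.6,0,0,0],[-0.03,0.12,1.6,0,0,0]]]'

```text
time: 3.32
position: [0.496, -0.2747, 0.2973]
tool_rot: [0.993, 0.116, 0.0, 0.0]
ft_force: [-0.2, -0.9, 0.7]
grip_width: 0.0873
grip_force: 0.0
```

```bash
python3 -c "
from h import *
st();print(rowto(.4955,-.273,.295,13))
c=camera('scene');t=camera('top')
a=np.hstack([x['pixels'][160:250,280:380] for x in (c,t)])
cv2.imwrite('pics/b.png',cv2.resize(a,None,fx=4,fy=4,interpolation=cv2.INTER_CUBIC))
"
```

```text
t 3.325 p [ 0.496  -0.2747  0.2973] F [-0.15 -0.94  0.74] M [-0.026  0.123 -0.022] w 0.0873 0.0 yawx 13.36 q [-0.703  0.597  1.676  0.     0.868  0.635]
[-0.003 -0.045  0.058  0.001 -0.001  0.006]
```

View pics/b.png

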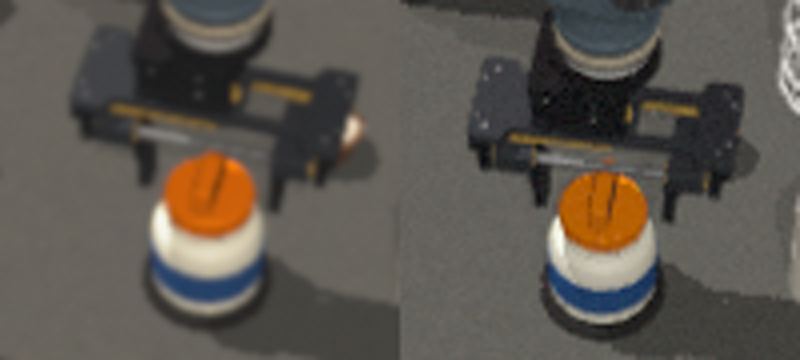

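The fingers straddle the bar either side of the cap (tips at about (145,180) and (275,200) in the left crop). I'll close gently.

Call:
move_arm --commands '[[[0,-0.03,0.05,0,0,0],[0,-0.03,0.05,0,0,0],[0,-0.03,0.05,0,0,0],[0,-0.03,0.05,0,0,0],[0,-0.03,0.05,0,0,0],[0,-0.03,0.05,0,0,0]]]' --claw 1 --squeeze 5

```text
time: 4.18
position: [0.4955, -0.2736, 0.2947]
tool_rot: [0.993, 0.116, -0.0, 0.0]
ft_force: [0.7, -0.3, -0.3]
grip_width: 0.0347
grip_force: 0.0
```

```bash
python3 -c "
from h import *
st()"
```

```text
t 4.175 p [ 0.4955 -0.2736  0.2947] F [ 0.74 -0.3  -0.3 ] M [-0.076  0.145  0.016] w 0.0347 0.0 yawx 13.34 q [-0.702  0.6    1.68  -0.     0.862  0.636]
```

Call:
move_arm --commands '[[[0,0,0,0,0,0],[0,0,0,0,0,0],[0,0,0,0,0,0],[0,0,0,0,0,0]]]'

```text
time: 4.68
position: [0.4953, -0.2732, 0.2947]
tool_rot: [0.993, 0.116, -0.0, -0.001]
ft_force: [1.5, 0.7, 1.1]
grip_width: 0.0142
grip_force: 5.0
```

```bash
python3 -c "
from h import *
st()"
```

```text
t 4.675 p [ 0.4953 -0.2732  0.2947] F [1.47 0.71 1.13] M [ 0.267  0.205 -0.064] w 0.0142 5.000050119124353 yawx 13.33 q [-7.02e-01  6.00e-01  1.68e+00  1.00e-03  8.63e-01  6.36e-01]
```

Well centred. Firm up the grip and press.

Call:
move_arm --commands '[[[0,0,0,0,0,0],[0,0,0,0,0,0],[0,0,0.04,0,0,0],[0,0,0.08,0,0,0],[0,0,0.1,0,0,0],[0,0,0.1,0,0,0]]]' --squeeze 35

```text
time: 5.42
position: [0.4954, -0.2733, 0.2915]
tool_rot: [0.993, 0.116, -0.0, -0.0]
ft_force: [-1.6, 4.1, 7.2]
grip_width: 0.0138
grip_force: 35.0
```

```bash
python3 -c "
from h import *
st()"
```

```text
t 5.425 p [ 0.4954 -0.2733  0.2915] F [-1.64  4.15  7.2 ] M [ 0.665  0.49  -0.026] w 0.0138 35.00159029383212 yawx 13.34 q [-0.702  0.605  1.682  0.     0.855  0.636]
```

Call:
move_arm --commands '[[[0,-0.01,0.03,0,0,0],[0,-0.01,0.05,0,0,0],[0,-0.01,0.05,0,0,0],[0,-0.01,0.05,0,0,0]]]'

```text
time: 5.92
position: [0.4953, -0.2732, 0.2899]
tool_rot: [0.993, 0.116, 0.0, 0.0]
ft_force: [-1.8, 2.9, 10.0]
grip_width: 0.0139
grip_force: 35.0
```

```bash
python3 -c "
from h import *
st()"
```

```text
t 5.925 p [ 0.4953 -0.2732  0.2899] F [-1.76  2.94  9.96] M [ 0.627  0.543 -0.016] w 0.0139 35.00182414893061 yawx 13.34 q [-0.701  0.607  1.684 -0.     0.851  0.636]
```

Call:
move_arm --commands '[[[0,0,0,0,0,-0.1],[0,0,0,0,0,-0.2],[0,0,0,0,0,-0.3],[0,0,0,0,0,-0.4],[0,0,0,0,0,-0.4]]]'

```text
time: 6.55
position: [0.4965, -0.2745, 0.2906]
tool_rot: [0.95, 0.312, 0.001, 0.003]
ft_force: [-0.2, 0.5, 8.9]
grip_width: 0.0139
grip_force: 35.0
```

```bash
python3 -c "
from h import *
st()"
```

```text
t 6.55 p [ 0.4965 -0.2745  0.2906] F [-0.23  0.47  8.91] M [0.204 0.199 0.082] w 0.0139 35.00146160367876 yawx 36.32 q [-7.020e-01  6.070e-01  1.681e+00 -1.000e-03  8.470e-01  2.360e-01]
```

Call:
move_arm --commands '[[[0,0,0.01,0,0,-0.1],[0,0,0.01,0,0,-0.2],[0,0,0.01,0,0,-0.3],[0,0,0.01,0,0,-0.3]]]'

```text
time: 7.05
position: [0.4966, -0.2746, 0.2903]
tool_rot: [0.893, 0.45, 0.001, 0.003]
ft_force: [1.0, 0.3, 8.5]
grip_width: 0.0135
grip_force: 35.0
```

```bash
python3 -c "
from h import *
st()"
```

```text
t 7.05 p [ 0.4966 -0.2746  0.2903] F [1.   0.28 8.52] M [0.138 0.176 0.033] w 0.0135 35.001439824700356 yawx 53.5 q [-7.020e-01  6.070e-01  1.681e+00 -1.000e-03  8.460e-01 -6.400e-02]
```

Call:
move_arm --commands '[[[0,0,0.015,0,0,-0.05],[0,0,0.015,0,0,-0.1],[0,0,0.015,0,0,-0.1]]]' --squeeze 28

```text
time: 7.42
position: [0.4966, -0.2746, 0.2898]
tool_rot: [0.87, 0.494, 0.001, 0.003]
ft_force: [0.9, 1.0, 9.7]
grip_width: 0.0136
grip_force: 28.0
```

```bash
python3 -c "
from h import *
st()"
```

```text
t 7.425 p [ 0.4966 -0.2746  0.2898] F [0.93 0.97 9.71] M [ 0.177  0.222 -0.042] w 0.0136 28.001346116652712 yawx 59.2 q [-7.020e-01  6.080e-01  1.681e+00 -1.000e-03  8.450e-01 -1.640e-01]
```

Call:
move_arm --commands '[[[0,0,0,0,0,-0.04],[0,0,0,0,0,-0.08],[0,0,0,0,0,-0.08]]]'

```text
time: 7.8
position: [0.4966, -0.2746, 0.2898]
tool_rot: [0.849, 0.528, 0.001, 0.003]
ft_force: [1.0, 0.4, 10.4]
grip_width: 0.0138
grip_force: 28.0
```

```bash
python3 -c "
from h import *
st()"
```

```text
t 7.8 p [ 0.4966 -0.2746  0.2898] F [ 1.02  0.38 10.4 ] M [ 0.155  0.163 -0.04 ] w 0.0138 28.00149537040852 yawx 63.77 q [-7.020e-01  6.080e-01  1.681e+00 -1.000e-03  8.450e-01 -2.440e-01]
```

Call:
move_arm --commands '[[[0,0,0,0,0,-0.04],[0,0,0,0,0,-0.08],[0,0,0,0,0,-0.08]]]'

```text
time: 8.18
position: [0.4966, -0.2746, 0.2898]
tool_rot: [0.827, 0.562, 0.001, 0.003]
ft_force: [1.1, -0.4, 10.3]
grip_width: 0.0138
grip_force: 28.0
```

```bash
python3 -c "
from h import *
st()"
```

```text
t 8.175 p [ 0.4966 -0.2746  0.2898] F [ 1.1  -0.43 10.34] M [0.135 0.247 0.016] w 0.0138 28.00146631663665 yawx 68.35 q [-7.020e-01  6.080e-01  1.681e+00 -1.000e-03  8.450e-01 -3.240e-01]
```

Call:
move_arm --commands '[[[0,0,0,0,0,-0.04],[0,0,0,0,0,-0.08],[0,0,0,0,0,-0.08]]]'

```text
time: 8.55
position: [0.4966, -0.2746, 0.2898]
tool_rot: [0.804, 0.594, 0.001, 0.004]
ft_force: [1.9, 1.2, 9.6]
grip_width: 0.0139
grip_force: 28.0
```

```bash
python3 -c "
from h import *
st()"
```

```text
t 8.55 p [ 0.4966 -0.2746  0.2898] F [1.94 1.19 9.61] M [ 0.161  0.121 -0.028] w 0.0139 28.001409420976415 yawx 72.94 q [-7.020e-01  6.080e-01  1.681e+00 -1.000e-03  8.450e-01 -4.040e-01]
```

Call:
move_arm --commands '[[[0,0,0,0,0,-0.04],[0,0,0,0,0,-0.08],[0,0,0,0,0,-0.08]]]'

```text
time: 8.93
position: [0.4966, -0.2746, 0.2898]
tool_rot: [0.78, 0.626, 0.0, 0.004]
ft_force: [0.1, -0.1, 9.9]
grip_width: 0.0139
grip_force: 28.0
```

```bash
python3 -c "
from h import *
st()"
```

```text
t 8.925 p [ 0.4966 -0.2746  0.2898] F [ 0.14 -0.07  9.93] M [ 0.133  0.152 -0.01 ] w 0.0139 28.001371789723635 yawx 77.52 q [-7.020e-01  6.080e-01  1.681e+00 -1.000e-03  8.450e-01 -4.840e-01]
```

Call:
move_arm --commands '[[[0,0,0,0,0,-0.04],[0,0,0,0,0,-0.08],[0,0,0,0,0,-0.08]]]'

```text
time: 9.3
position: [0.4966, -0.2746, 0.2898]
tool_rot: [0.754, 0.657, 0.0, 0.004]
ft_force: [0.4, 0.1, 8.9]
grip_width: 0.0141
grip_force: 28.0
```

```bash
python3 -c "
from h import *
st()"
```

```text
t 9.3 p [ 0.4966 -0.2746  0.2898] F [0.45 0.13 8.88] M [0.212 0.152 0.006] w 0.0141 28.00134521210566 yawx 82.1 q [-7.020e-01  6.080e-01  1.681e+00 -1.000e-03  8.450e-01 -5.640e-01]
```

Call:
move_arm --commands '[[[0,0,0,0,0,-0.04],[0,0,0,0,0,-0.08],[0,0,0,0,0,-0.08]]]'

```text
time: 9.68
position: [0.4966, -0.2746, 0.2898]
tool_rot: [0.727, 0.686, 0.0, 0.004]
ft_force: [0.6, 1.4, 9.3]
grip_width: 0.0137
grip_force: 28.0
```

```bash
python3 -c "
from h import *
st()"
```

```text
t 9.675 p [ 0.4966 -0.2746  0.2898] F [0.58 1.37 9.29] M [ 0.135  0.118 -0.115] w 0.0137 28.001433201134205 yawx 86.68 q [-7.020e-01  6.080e-01  1.681e+00 -1.000e-03  8.450e-01 -6.440e-01]
```

Call:
move_arm --commands '[[[0,0,0,0,0,-0.03],[0,0,0,0,0,-0.03]]]'

```text
time: 9.93
position: [0.4968, -0.2746, 0.2899]
tool_rot: [0.717, 0.697, 0.0, 0.004]
ft_force: [1.5, 0.5, 9.9]
grip_width: 0.014
grip_force: 28.0
```

```bash
python3 -c "
from h import *
st()"
```

```text
t 9.925 p [ 0.4968 -0.2746  0.2899] F [1.47 0.47 9.86] M [ 0.233  0.038 -0.1  ] w 0.014 28.001352329738438 yawx 88.38 q [-0.702  0.608  1.681 -0.     0.845 -0.673]
```

Call:
move_arm --commands '[[[0,0,0,0,0,-0.03],[0,0,0,0,0,-0.03]]]'

```text
time: 10.18
position: [0.4969, -0.2747, 0.2899]
tool_rot: [0.707, 0.707, 0.001, 0.004]
ft_force: [1.2, 1.1, 9.3]
grip_width: 0.0135
grip_force: 28.0
```

```bash
python3 -c "
from h import *
st()"
```

```text
t 10.175 p [ 0.4969 -0.2747  0.2899] F [1.21 1.12 9.31] M [ 0.146 -0.059 -0.356] w 0.0135 28.001469348091632 yawx 90.02 q [-7.020e-01  6.080e-01  1.681e+00  1.000e-03  8.450e-01 -7.030e-01]
```

Stop felt (Mz −0.36 at ~76°). Ease back a degree and let the cap up.

Call:
move_arm --commands '[[[0,0,0,0,0,-0.0],[0,0,0,0,0,0.02],[0,0,0,0,0,0.02],[0,0,-0.06,0,0,0.02],[0,0,-0.12,0,0,0.02],[0,0,-0.18,0,0,0.02],[0,0,-0.18,0,0,0.02]]]' --squeeze 32

```text
time: 11.05
position: [0.4968, -0.2745, 0.2959]
tool_rot: [0.714, 0.701, 0.0, 0.003]
ft_force: [4.6, -2.0, 4.1]
grip_width: 0.0138
grip_force: 32.0
```

```bash
python3 -c "
from h import *
st()"
```

```text
t 11.05 p [ 0.4968 -0.2745  0.2959] F [ 4.61 -1.97  4.14] M [-0.395 -0.815 -0.107] w 0.0138 32.00058883521706 yawx 88.94 q [-0.702  0.599  1.677  0.     0.859 -0.683]
```

Call:
move_arm --commands '[[[0,0.01,-0.06,0,0,0],[0,0.01,-0.12,0,0,0],[0,0.01,-0.18,0,0,0],[0,0.01,-0.18,0,0,0]]]'

```text
time: 11.55
position: [0.4968, -0.2737, 0.3019]
tool_rot: [0.714, 0.7, 0.001, 0.002]
ft_force: [5.1, 0.5, -1.9]
grip_width: 0.014
grip_force: 32.0
```

```bash
python3 -c "
from h import *
st()"
```

```text
t 11.55 p [ 0.4968 -0.2737  0.3019] F [ 5.11  0.47 -1.87] M [-0.129 -1.066 -0.067] w 0.014 31.999694094993174 yawx 88.92 q [-0.701  0.59   1.673  0.002  0.875 -0.683]
```

Call:
move_arm --commands '[[[0,0.03,-0.1,0,0,0],[0,0.03,-0.2,0,0,0],[0,0.03,-0.3,0,0,0],[0,0.03,-0.4,0,0,0],[0,0.03,-0.4,0,0,0]]]'

```text
time: 12.18
position: [0.4968, -0.273, 0.3185]
tool_rot: [0.713, 0.701, 0.0, -0.0]
ft_force: [0.2, -0.8, -1.1]
grip_width: 0.014
grip_force: 32.0
```

```bash
python3 -c "
from h import *
st()"
```

```text
t 12.175 p [ 0.4968 -0.273   0.3185] F [ 0.15 -0.81 -1.11] M [-0.129  0.04   0.044] w 0.014 31.999732707627118 yawx 88.97 q [-0.7    0.565  1.661  0.     0.916 -0.682]
```

Call:
move_arm --commands '[[[0,0,-0.6,0,0,0],[0,0,-1.0,0,0,0],[0.5,0,-1.0,0,0,0],[1.4,-0.1,-1.0,0,0,0],[2.4,-0.2,-1.0,0,0,0],[3.4,-0.3,-1.0,0,0,0],[4.4,-0.4,-1.0,0,0,0],[5.3,-0.45,-1.0,0,0,0],[6.0,-0.45,-1.0,0,0,0],[6.35,-0.45,-1.0,0,0,0],[6.35,-0.45,-0.8,0,0,0],[6.35,-0.45,-0.6,0,0,0]]]'

```text
time: 13.68
position: [0.4836, -0.0195, 0.3415]
tool_rot: [0.714, 0.701, -0.0, 0.0]
ft_force: [-0.4, -0.4, -0.7]
grip_width: 0.0142
grip_force: 32.0
```

```bash
python3 -c "
from h import *
st();print(rowto(.479,-.019,.235,89))
c=camera('scene');t=camera('top')
a=np.hstack([x['pixels'][120:270,210:360] for x in (c,t)])
cv2.imwrite('pics/c.png',cv2.resize(a,None,fx=2.6,fy=2.6,interpolation=cv2.INTER_CUBIC))
"
```

```text
t 13.675 p [ 0.4836 -0.0195  0.3415] F [-0.42 -0.44 -0.73] M [-0.123  0.047 -0.01 ] w 0.0142 31.999684679321945 yawx 88.95 q [-0.272  0.437  1.845 -0.     0.859 -0.253]
[ 1.000e-02 -1.140e-01  2.662e+00 -0.000e+00  0.000e+00 -1.000e-03]
```

View pics/c.png

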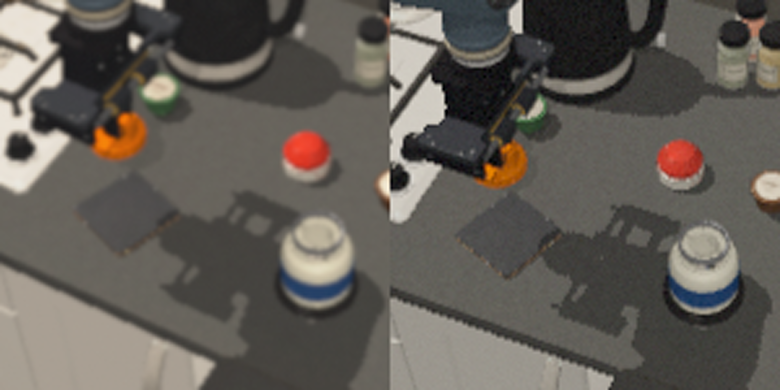

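The tub is open, the cap is in the gripper (scene crop (120,137)) above the coaster (128,213). Lowering.

Call:
move_arm --commands '[[[0,-0.06,0.6,0,0,0],[0,-0.06,1.3,0,0,0],[0,-0.06,2.0,0,0,0],[0,-0.06,2.5,0,0,0],[0,-0.06,2.8,0,0,0],[0,-0.06,2.9,0,0,0],[0,-0.06,2.9,0,0,0]]]'

```text
time: 14.65
position: [0.4813, -0.0192, 0.2263]
tool_rot: [0.714, 0.701, 0.0, 0.0]
ft_force: [-0.5, -0.6, -0.6]
grip_width: 0.0139
grip_force: 32.0
```

```bash
python3 -c "
from h import *
st()
c=camera('scene');t=camera('top')
a=np.hstack([x['pixels'][150:250,210:310] for x in (c,t)])
cv2.imwrite('pics/d.png',cv2.resize(a,None,fx=4,fy=4,interpolation=cv2.INTER_CUBIC))
"
```

```text
t 14.65 p [ 0.4813 -0.0192  0.2263] F [-0.5  -0.62 -0.63] M [-0.065  0.056  0.022] w 0.0139 31.999641191214323 yawx 88.95 q [-0.272  0.651  1.928 -0.     0.562 -0.254]
```

View pics/d.png

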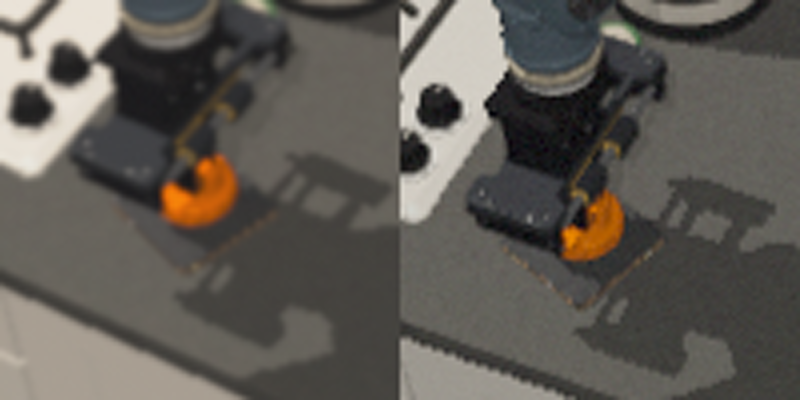

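The cap is held low over the middle of the coaster (left crop (200,190), coaster corners (120,215), (190,270), (275,212)).

Call:
move_arm --commands '[[[0,0,0.06,0,0,0],[0,0,0.12,0,0,0],[0,0,0.17,0,0,0],[0,0,0.2,0,0,0],[0,0,0.2,0,0,0]]]'

```text
time: 15.38
position: [0.4811, -0.0189, 0.218]
tool_rot: [0.713, 0.701, -0.0, -0.0]
ft_force: [1.0, 0.4, -1.2]
grip_width: 0.0137
grip_force: 32.0
```

```bash
python3 -c "
from h import *
st()"
```

```text
t 15.375 p [ 0.4811 -0.0189  0.218 ] F [ 0.95  0.42 -1.17] M [-0.09   0.002  0.073] w 0.0137 31.999686202034354 yawx 88.97 q [-0.272  0.668  1.932  0.     0.542 -0.254]
```

Call:
move_arm --commands '[[[0,0,0.02,0,0,0],[0,0,0.04,0,0,0],[0,0,0.04,0,0,0]]]'

```text
time: 15.75
position: [0.4811, -0.0189, 0.2174]
tool_rot: [0.713, 0.701, 0.0, 0.0]
ft_force: [-0.4, 0.3, 6.8]
grip_width: 0.0138
grip_force: 32.0
```

```bash
python3 -c "
from h import *
st()"
```

```text
t 15.75 p [ 0.4811 -0.0189  0.2174] F [-0.41  0.31  6.8 ] M [-0.07   0.29   0.011] w 0.0138 32.00116481166333 yawx 88.97 q [-0.272  0.669  1.932 -0.     0.54  -0.254]
```

Seated. Release, then rise.

Call:
move_arm --commands '[[[0,0,-0.02,0,0,0],[0,0,-0.02,0,0,0],[0,0,-0.02,0,0,0],[0,0,-0.02,0,0,0],[0,0,-0.02,0,0,0],[0,0,-0.02,0,0,0]]]' --claw -0.1 --squeeze 10

```text
time: 16.5
position: [0.4812, -0.0189, 0.2173]
tool_rot: [0.713, 0.701, -0.0, -0.0]
ft_force: [0.4, 0.9, -0.9]
grip_width: 0.0475
grip_force: 0.0
```

Call:
move_arm --commands '[[[0,0,-0.2,0,0,0],[0,0,-0.6,0,0,0],[0,0,-1.4,0,0,0],[0,0,-2.4,0,0,0],[0,0,-3.4,0,0,0],[0,0,-3.8,0,0,0],[0,0,-3.8,0,0,0],[0,0,-3.8,0,0,0]]]'

```text
time: 17.5
position: [0.4807, -0.0188, 0.3689]
tool_rot: [0.713, 0.701, -0.0, -0.001]
ft_force: [-0.7, 0.1, 0.2]
grip_width: 0.0477
grip_force: 0.0
```

```bash
python3 -c "
from h import *
st()
c=camera('scene');t=camera('top')
a=np.hstack([x['pixels'][120:270,210:360] for x in (c,t)])
cv2.imwrite('pics/e.png',cv2.resize(a,None,fx=2.6,fy=2.6,interpolation=cv2.INTER_CUBIC))
"
```

```text
t 17.5 p [ 0.4807 -0.0188  0.3689] F [-0.7   0.13  0.24] M [-0.089  0.042 -0.041] w 0.0477 0.0 yawx 88.97 q [-0.272  0.389  1.824 -0.     0.929 -0.254]
```

View pics/e.png

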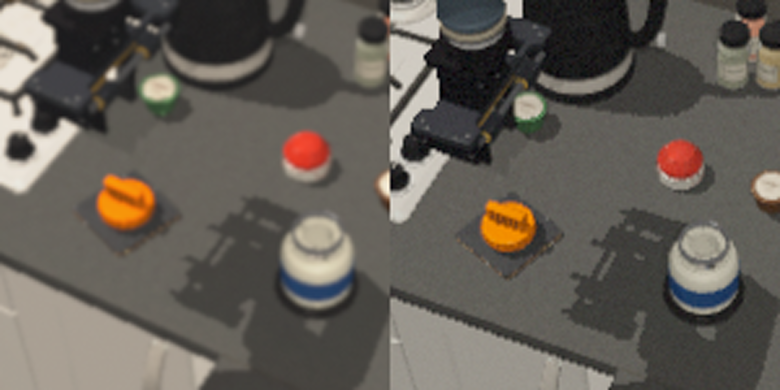

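The cap stands upright in the middle of the coaster (left crop (126,203)), the gripper is clear, and the bystanders are unmoved.

```bash
python3 -c "
from rig import *
print(hand_in())"
```

```text
the job is handed in; nothing more can be done
None
```

The tub is open and the cap stands grip bar up near the middle of the slate coaster, released; the job was handed in at about 17.5 s, but `hand_in()` returned no verdict.

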